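Secure a label roll on its spindle stand

TASK

A fresh label roll stands on the spindle stand on the desk. Press the grey top flange fully down onto the roll, then screw the orange knurled cap nut down (clockwise) until it bottoms out, and back it off a quarter turn so that the roll can turn freely. Finish while still gripping the nut there, so that I can lock it, and leave the red-lidded jar, the yellow note block and the calculator where they are.

Things in the scene. Friction and masses are not known exactly. Their poses are not given: they have to be found in the camera images.
- flange_top (a point): centre, on the spindle axis, of the upper face of the grey flange over the white label roll: a disc, 84 mm diameter, 7 mm thick, four white marks 90 degrees apart; the nut covers its middle, so press beside the nut. Starts 3 to 4.5 mm too high, held by friction (4 N moves it); stops firmly when home, its upper face then 75 mm above the desk. z up
- flange_gap (a joint): how far the flange stands above its home position, m: 0 fully home, up to 0.006
- nut_centre (a point): centre, half-way up and on the axis, of the orange knurled cap nut on the spindle: upright, 32 mm diameter (34 over the white index line), 34 mm high. x axis to the index line, z up. Bottomed out, its underside is 75 mm above the desk
- nut_turn (a joint): angle of the cap nut, rad: 0 bottomed out (hard stop), growing anticlockwise seen from above as it is unscrewed; starts between 2.0 and 2.7, limit 3.6
- red_jar_c (a point): centre of the white specimen jar with a red lid, upright, 61 mm diameter, 72 mm high; to be left alone
- note_block_c (a point): centre of the yellow block of sticky notes, 78x78x23 mm, lying flat; to be left alone
- desk_calculator_c (a point): centre of the dark desk calculator, 140x102x26 mm, lying flat; to be left alone
- cap_nut: the same nut, origin at the centre of its underside, x to the index line, z up. It is already started on a coarse right-hand thread and cannot come off; it rises or sinks 16 mm per full turn (2.55 mm per rad), so a grip should follow it; it turns with 0.06 N m of friction and stays where it is left
- roll_stand: the stand: round dark foot, 96 mm diameter, 10 mm high, with the 76 mm roll on it; origin at the centre of its underside, on the spindle axis. It does not shift on the desk

How it is judged:
By the outcome, as a careful person would: the job done as asked, in the order asked, and still so for the second after the job is handed in, while the arm keeps its last pose, push and grip.
It also fails if it takes over 51 s, if anything falls off the work surface, if the arm or the gripper's body presses on something with over 40 N, if the wrist force passes 120 N, or if a joint passes its speed limit or range.

ROBOT

A 6-joint arm with a two-finger parallel gripper is mounted at the origin on a cart in front of the work surface, level with it; the furniture and walls round the work are solid. World frame = base frame: x ahead of the robot, y to its left, z up, the work surface at z = 0. Lengths are in m, angles in rad, forces in N, time in s.
With the tool pointing down it reaches from about 0.35 to 0.85 m from the base axis. Payload 8.1 kg.
Tool frame: the origin (TCP) lies on the centre line of the jaws, within the pads' length; the fingertips stand 11 mm ahead of it and the grasp point (between the pads) lies 8 mm behind it (tip_reach is the z of the fingertips in the tool frame, in m); z points along the fingers, y is the direction in which the jaws open and shut (so a half turn about z gives the same grasp; the last joint's range is limited). The gripper opens to 93 mm and grips with 3 to 60 N. Pads are 15 mm wide; open, the fingers measure 128 mm over their backs; the gripper's body (75 mm by 188 mm) begins 65 mm behind the grasp point.
Start: joints at [1.208, 0.13, 1.488, -0, 1.523, -0.085], TCP at [0.165, 0.577, 0.23] pointing down, gripper open.
Joint ranges: [-2.96, 2.96], [-0.89, 2.26], [0.02, 2.5], [-1.34, 4.48], [0, 2.73], [-2.66, 2.66]. Speed limits (rad/s): [2.39, 2.39, 2.79, 3.14, 3.14, 3.14].

INTERFACE

Orientations are given as a rotation vector (axis times angle).
In Python, from plant import read_state, read_camera, camera_params, close_job, silhouettes, tip_of, tip_reach gives the robot as it stands.
- The arm moves only by the shell command python3 -m creep 'ROWS' [FORCE]. ROWS is JSON, a list of rows, each a list of 5 numbers: the shift along the tool's x, y, z in m, then the turn about the tool's z in rad, then the closure in counts, from 0 (fully open) to 255 (shut). In form: [[dx, dy, dz, twist, gripper], ...]. A call has 1 to 12 rows; each row shifts and turns the commanded pose from where the row before left it, along the tool's axes as they then stand; what a row does not reach is not made up. A row lasts 1/12 s, in which the tool goes at most 41.7 mm and 7.16 degrees, less where a joint would pass 70% of its speed; a pose out of reach is approached as far as the arm can. A call is refused whole if a number of a shift passes 0.0417 or a number of a turn 0.125, either way. A call with a gripper value outside its range is refused whole. The fingers move at their own pace and stop on an object; FORCE is the grip in N (left out, the last holds). Time passes only in rows, so rows that do not move let the fingers close. It gives the time, the measured TCP pose, the force and the opening at its end, in the units of the state.
- read_state(): the state, without advancing time (a new reading comes with each control period).
- read_camera(name): name is "scene" or "top"; returns the picture (480x640x3 uint8, red, green, blue); there is no depth.
- camera_params(name): a dict with "fov_y" (degrees; the focal length in pixels is half the picture's height over the tangent of half this angle, whatever the lens; pixels are square), "cx", "cy" (the principal point, pixels), "position" and "rotation" of the camera in the world. Camera axes: x right, y down, z forward; pixel columns grow to the right and rows downward; lengths in m; the calibration is good to about 2 mm. A picture is of the moment at which its call begins. camera_params takes no time and is no camera call.
- close_job(): hands the job in, once; it reports no verdict.
Trained networks look in the newest picture that a camera, given by its name, has taken for a name from the list of things; names that differ only in an ending like _2 or _b are one class to them, and where a whole thing is asked for, a point or a joint stands for the part that bears it (a point fixed in the world has none). Each returns a list of dicts, best first, with "confidence" (0 to 1); they miss things now and then, are a little off and sometimes report something else, mostly with a low value. They report only what shows in the picture. A call takes as long as a camera call.
- silhouettes(camera, query): "region" (480x640 bool, what is visible of it) and "pixel" ([column, row] in pixels, amid what is visible of it).
- tip_of(camera, query): "pixel" ([column, row] in pixels: a listed point, or the origin of a listed thing).
The state is a dict: "t": time; "q": joint angles; "dq": joint speeds; "joint_torque": joint torques, N m; "tool_pos": TCP position; "orientation": TCP orientation; "force": force on the tool from outside, world axes, zero at the start; "wrist_torque": the same for the moment, N m; "opening": finger opening in m.
Only numpy, scipy, OpenCV 4.12 (cv2) and the standard library are available. Lean on these libraries where they do the work, as an engineer would, in place of code of your own. Each camera call takes 0.05 s, during which the arm holds its last target.

## Working session

There is one attempt and no reset: what is moved stays moved. The work goes in short steps, Python scripts to look and compute and a shell command to move; the robot and the scene stay as the last step left them, time stands still between calls to the robot, and variables do not carry over. Pictures are saved under pics/ and viewed, and the job is handed in when it is done.

```bash
ls; mkdir -p pics
python3 - <<'E'
from plant import *
import cv2
print(read_state()); print(tip_reach)
for c in("scene","top"):
    im=read_camera(c); cv2.imwrite(f"pics/{c}0.png",im[:,:,::-1]); print(camera_params(c))
    for q in("flange_top","nut_centre","roll_stand","cap_nut","red_jar_c","note_block_c","desk_calculator_c"):
        print(c,q,[(r["pixel"],r["confidence"]) for r in tip_of(c,q)][:2])
print(read_state()["t"])
E
```

```text
pics
{'t': 0.0, 'q': array([ 1.20760504e+00,  1.31158179e-01,  1.48928858e+00,  6.09671103e-06,
        1.52298814e+00, -8.53903045e-02]), 'dq': array([-0.00157414,  0.00120284, -0.00043156, -0.00032445, -0.00104565,
        0.00125753]), 'joint_torque': array([-6.76859963e-04, -5.59847438e+01, -4.91751802e+01,  7.65528157e-02,
        3.57998209e-02, -1.28713727e-04]), 'tool_pos': array([0.164319  , 0.57648719, 0.22858411]), 'orientation': array([-4.34909684e-01, -3.11092244e+00,  2.81880637e-03]), 'force': array([ 0.73988827,  0.92867439, -0.06585898]), 'wrist_torque': array([-0.02511023, -0.01060391, -0.00899504]), 'opening': 0.09314719664149128}
0.011
{'fov_y': 50.13310097462781, 'cx': 325.7272944183033, 'cy': 242.53953645052982, 'position': array([-0.06822728, -0.67816205,  0.72902222]), 'rotation': array([-2.03971377,  0.86811368, -0.42342139])}
scene flange_top [([283.9, 242.0], 0.93)]
scene nut_centre [([282.6, 235.8], 0.63)]
scene roll_stand [([286.6, 272.3], 0.66)]
scene cap_nut [([288.4, 238.9], 0.56)]
scene red_jar_c [([230.4, 238.7], 0.56)]
scene note_block_c [([276.3, 231.9], 0.65)]
scene desk_calculator_c [([420.9, 326.7], 0.75)]
{'fov_y': 47.648810405713995, 'cx': 319.86358872582764, 'cy': 235.49683525888776, 'position': array([ 0.40160016, -0.05160669,  1.11165637]), 'rotation': array([-2.14397826,  2.13601515, -0.17060697])}
top flange_top [([270.6, 258.9], 0.92)]
top nut_centre [([268.5, 258.5], 0.55)]
top roll_stand [([274.3, 262.6], 0.64)]
top cap_nut [([268.8, 259.0], 0.56)]
top red_jar_c [([193.8, 279.4], 0.66), ([264.9, 259.8], 0.66)]
top note_block_c [([209.4, 223.9], 0.58)]
top desk_calculator_c [([432.8, 237.8], 0.92)]
0.8
```

View pics/scene0.png

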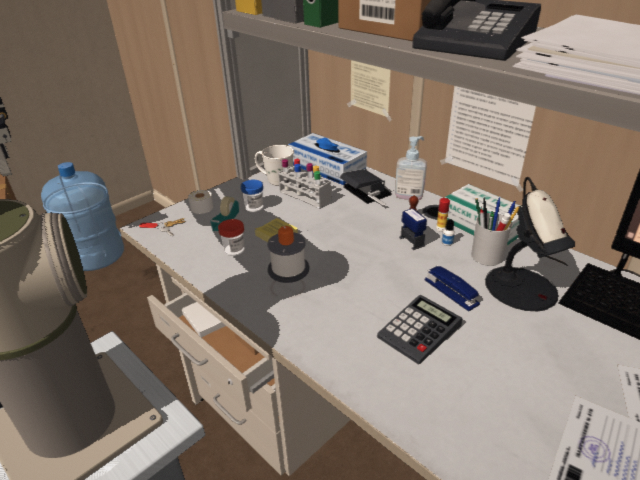

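View pics/top0.png

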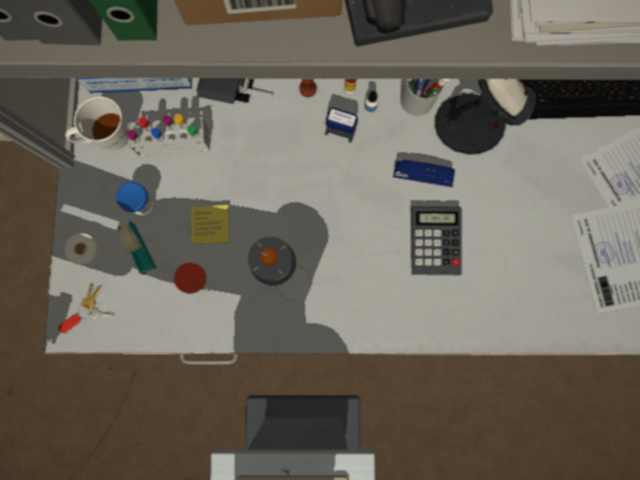

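```bash
cat > h.py <<'E'
from plant import *
import numpy as np, cv2
from scipy.spatial.transform import Rotation as R
from scipy.optimize import least_squares
def ray(c,p):
    k=camera_params(c); f=240/np.tan(np.radians(k["fov_y"])/2)
    d=R.from_rotvec(k["rotation"]).apply([(p[0]-k["cx"])/f,(p[1]-k["cy"])/f,1]); return k["position"],d/np.linalg.norm(d)
def proj(c,P):
    k=camera_params(c); f=240/np.tan(np.radians(k["fov_y"])/2)
    q=R.from_rotvec(k["rotation"]).inv().apply(np.array(P)-k["position"]); return f*q[...,0]/q[...,2]+k["cx"],f*q[...,1]/q[...,2]+k["cy"]
def atz(c,p,z):
    o,d=ray(c,p); return o+d*(z-o[2])/d[2]
def tri(ps):
    A=0;b=0
    for c,p in ps:
        o,d=ray(c,p); M=np.eye(3)-np.outer(d,d); A=A+M;b=b+M@o
    return np.linalg.solve(A,b)
E
python3 - <<'E'
from h import *
print("flange tri",tri([("scene",[283.9,242]),("top",[270.6,258.9])]),atz("top",[270.6,258.9],.079),atz("scene",[283.9,242],.079))
print("nut",atz("top",[268.5,258.5],.098),atz("scene",[282.6,235.8],.098))
print("stand",atz("top",[274.3,262.6],0),atz("scene",[286.6,272.3],0))
print("jar",tri([("scene",[230.4,238.7]),("top",[193.8,279.4])]))
print("note",atz("top",[209.4,223.9],.0115),atz("scene",[276.3,231.9],.0115)); print("calc",atz("top",[432.8,237.8],.013))
E
```

```text
flange tri [0.51785874 0.04225331 0.08228664] [0.52012152 0.04111505 0.079     ] [0.51887396 0.04726646 0.079     ]
nut [0.51868031 0.04336028 0.098     ] [0.51548393 0.04579131 0.098     ]
stand [0.52157359 0.04047242 0.        ] [0.51407044 0.04062621 0.        ]
jar [0.48159614 0.1975641  0.03619231]
note [0.59974781 0.17425582 0.0115    ] [0.59625654 0.1696957  0.0115    ]
calc [ 0.5723676  -0.28400988  0.013     ]
```

Run:
```python
from h import *
a=cv2.imread("pics/scene0.png")[215:295,245:325]; b=cv2.imread("pics/top0.png")[220:300,230:310]
cv2.imwrite("pics/crop0.png",np.hstack([cv2.resize(x,(400,400),interpolation=cv2.INTER_CUBIC) for x in(a,b)]))
# orange mask fit
obs={}
for c in("scene","top"):
    im=cv2.cvtColor(cv2.imread(f"pics/{c}0.png"),cv2.COLOR_BGR2HSV)
    m=cv2.inRange(im,(4,130,60),(18,255,255)); 
    n,l,s,ce=cv2.connectedComponentsWithStats(m)
    j=[i for i in range(1,n) if s[i,4]>60 and np.hypot(*(ce[i]-([286,236] if c=="scene" else [269,258])))<12]
    print(c,[(s[i],ce[i]) for i in j]); obs[c]=(s[j[0]],ce[j[0]])
def model(c,x,y,z0):
    t=np.linspace(0,2*np.pi,60); P=[np.c_[x+.016*np.cos(t),y+.016*np.sin(t),0*t+z] for z in(z0,z0+.034)]
    u,v=proj(c,np.vstack(P)); h=cv2.convexHull(np.c_[u,v].astype(np.float32)); M=cv2.moments(h); return M["m10"]/M["m00"],M["m01"]/M["m00"],u.min(),u.max(),v.min(),v.max()
def res(p):
    r=[]
    for c in obs:
        m=model(c,p[0],p[1],.081); r+=[m[0]-obs[c][1][0],m[1]-obs[c][1][1]]
    return r
o=least_squares(res,[.518,.044]);print(o.x,o.fun)
for c in obs: print(model(c,*o.x,.081))
s=read_state(); Rt=R.from_rotvec(s["orientation"]);print(Rt.as_matrix().round(3)); print(Rt.inv().apply(np.array([o.x[0],o.x[1],.20])-s["tool_pos"]))
```

```text
scene [(array([278, 226,  16,  20, 268], dtype=int32), array([285.51492537, 235.11567164]))]
top [(array([260, 248,  18,  18, 251], dtype=int32), array([268.51792829, 256.56972112]))]
[0.5219332  0.04314894] [ 0.08486959 -0.08864668 -0.00021154  0.06703079]
(285.59979495860205, 235.02702496633597, np.float64(277.7056671663776), np.float64(293.3751977458021), np.float64(224.52118189349295), np.float64(245.61425824945863))
(268.51771674770725, 256.6367519036566, np.float64(259.130877941066), np.float64(277.8415333827333), np.float64(247.09568584384374), np.float64(266.1804552318279))
[[-0.962  0.274 -0.   ]
 [ 0.274  0.962  0.   ]
 [ 0.     0.    -1.   ]]
[-0.49013081 -0.41538037  0.02962185]
```

View pics/crop0.png

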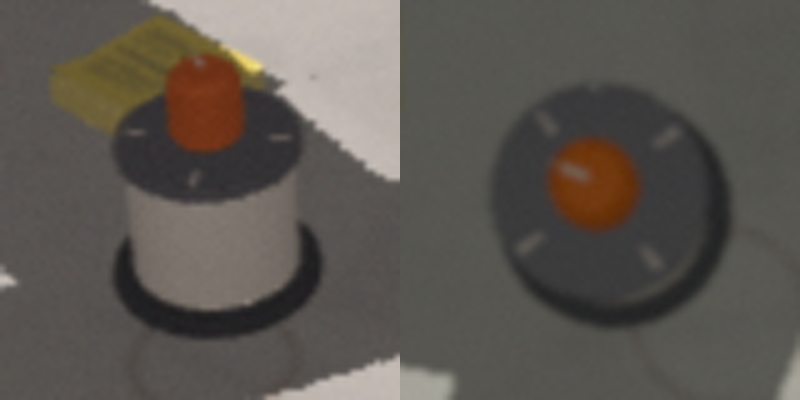

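```bash
python3 -m creep '[[-0.012,-0.010,0,0,129],[-0.025,-0.021,0,0,129],[-0.025,-0.021,0,0,129],[-0.025,-0.021,0,0,129],[-0.025,-0.021,0,0,129],[-0.025,-0.021,0,0,129],[-0.025,-0.021,0,0,129],[-0.025,-0.021,0,0,129],[-0.025,-0.021,0,0,129],[-0.025,-0.021,0,0,129],[-0.025,-0.021,0,0,129],[-0.025,-0.021,0,0,129]]' 10
python3 -m creep '[[-0.025,-0.021,0,0,129],[-0.025,-0.021,0,0,129],[-0.025,-0.021,0,0,129],[-0.025,-0.021,0,0,129],[-0.025,-0.021,0,0,129],[-0.025,-0.021,0,0,129],[-0.025,-0.021,0,0,129],[-0.018,-0.015,0,0,129],[-0.010,-0.008,0,0,129],[0,0,0,0,129]]'
python3 -m creep '[[0,0,0,-0.1,129],[0,0,0,-0.1,129],[0,0,0,-0.1,129],[0,0,0,-0.1,129],[0,0,0,-0.1,129],[0,0,0,-0.1,129],[0,0,0,-0.1,129],[0,0,0,-0.1,129],[0,0,0,0,129],[0,0,0,0,129]]'
cat >> h.py <<'E'
def go(x,y,tipz):
    s=read_state(); Rt=R.from_rotvec(s["orientation"]); m=Rt.as_matrix()
    print("t",round(s["t"],2),"pos",s["tool_pos"].round(4),"tipz",round(s["tool_pos"][2]-.011,4),"yaw_y",round(float(np.degrees(np.arctan2(m[1,1],m[0,1]))),2),"zax",m[:,2].round(4),"F",s["force"].round(2),"T",s["wrist_torque"].round(3),"open",round(s["opening"],4),"q6",round(s["q"][5],3),"delta",Rt.inv().apply(np.array([x,y,tipz+.011])-s["tool_pos"]).round(4))
E
python3 -c "from h import *; go(.522,.0431,.135)"
```

```text
t: 1.8
tool_pos: [0.3751, 0.2652, 0.2299]
orientation: [0.435, 3.111, 0.001]
force: [0.9, 1.3, -0.0]
opening: 0.046
t: 2.63
tool_pos: [0.5239, 0.0455, 0.2295]
orientation: [0.439, 3.111, -0.001]
force: [-0.5, -0.1, -0.0]
opening: 0.046
t: 3.47
tool_pos: [0.5226, 0.0485, 0.2298]
orientation: [-0.808, 3.036, 0.0]
force: [-0.3, -0.2, 0.0]
opening: 0.0461
t 3.47 pos [0.5226 0.0485 0.2298] tipz 0.2188 yaw_y 119.81 zax [-0.e+00  3.e-04 -1.e+00] F [-0.26 -0.17  0.01] T [ 0.024  0.028 -0.01 ] open 0.0461 q6 -2.096 delta [ 0.0032 -0.0045  0.0837]
```

```bash
python3 -m creep '[[0.0032,-0.0045,0.02,0,129],[0,0,0.03,0,129],[0,0,0.028,0,129],[0,0,0.013,0,129],[0,0,0,0,129],[0,0,0,0,129]]'
python3 - <<'E'
from h import *
go(.522,.0431,.079)
c=[]
for n,(u,v) in (("scene",(285,225)),("top",(268,255))):
    im=read_camera(n)[:,:,::-1]; c.append(cv2.resize(im[v-50:v+50,u-50:u+50],(400,400),interpolation=cv2.INTER_CUBIC))
cv2.imwrite("pics/c1.png",np.hstack(c))
E
```

```text
t: 3.97
tool_pos: [0.522, 0.0422, 0.1387]
orientation: [0.809, -3.034, -0.001]
force: [0.3, 0.7, 0.3]
opening: 0.046
t 3.97 pos [0.522  0.0422 0.1387] tipz 0.1277 yaw_y 119.86 zax [-1.4e-03  1.0e-04 -1.0e+00] F [0.28 0.68 0.28] T [ 0.087  0.015 -0.01 ] open 0.046 q6 -2.109 delta [-0.0005  0.0007  0.0487]
```

View pics/c1.png

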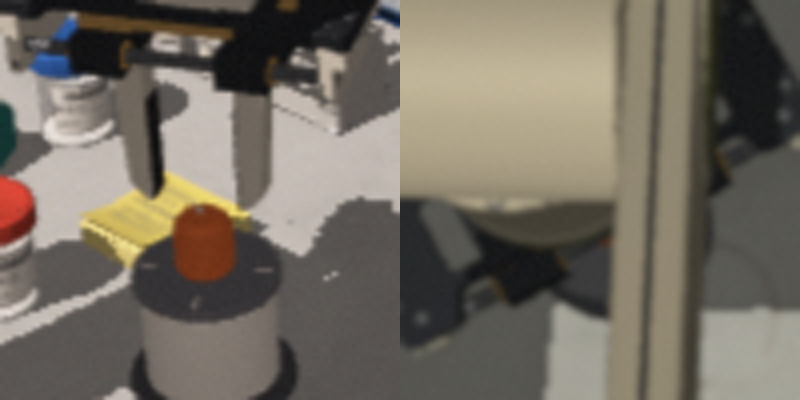

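The scene crop shows the fingers straddling the nut: tips at about (150,190) and (255,200), with the nut at (204,240) midway between them. The arm hides the nut in the top view. Next I lower to just above the flange.

```bash
python3 -m creep '[[-0.0005,0.0007,0.010,0,129],[0,0,0.013,0,129],[0,0,0.012,0,129],[0,0,0.008,0,129],[0,0,0,0,129],[0,0,0,0,129]]'
python3 -c "from h import *; go(.522,.0431,.075)"
python3 -m creep '[[0,0,0.001,0,129],[0,0,0.001,0,129],[0,0,0.001,0,129],[0,0,0.001,0,129],[0,0,0.001,0,129],[0,0,0,0,129]]'
python3 -c "from h import *; go(.522,.0431,.075)"
```

```text
t: 4.57
tool_pos: [0.5216, 0.0427, 0.0944]
orientation: [0.81, -3.033, -0.001]
force: [-0.7, -0.0, 0.7]
opening: 0.0459
t 4.57 pos [0.5216 0.0427 0.0944] tipz 0.0834 yaw_y 119.91 zax [-0.0024  0.     -1.    ] F [-0.7  -0.03  0.7 ] T [ 0.054 -0.011 -0.005] open 0.0459 q6 -2.109 delta [-0.0005  0.0002  0.0084]
t: 5.07
tool_pos: [0.5226, 0.0427, 0.0906]
orientation: [0.811, -3.035, 0.0]
force: [-0.6, 0.5, 0.1]
opening: 0.0458
t 5.07 pos [0.5226 0.0427 0.0906] tipz 0.0796 yaw_y 119.92 zax [ 0. -0. -1.] F [-0.62  0.47  0.12] T [ 0.071 -0.038 -0.018] open 0.0458 q6 -2.109 delta [0.0003 0.0006 0.0046]
```

```bash
for i in 1 2; do python3 -m creep '[[0,0,0.001,0,129],[0,0,0.001,0,129],[0,0,0,0,129]]'
python3 -c "from h import *; go(.522,.0431,.075)"; done
```

```text
t: 5.32
tool_pos: [0.5227, 0.0428, 0.0888]
orientation: [-0.811, 3.035, -0.0]
force: [-1.3, 0.4, 1.6]
opening: 0.0462
t 5.32 pos [0.5227 0.0428 0.0888] tipz 0.0778 yaw_y 119.92 zax [ 3.e-04  0.e+00 -1.e+00] F [-1.28  0.39  1.61] T [0.077 0.076 0.013] open 0.0462 q6 -2.109 delta [0.0004 0.0006 0.0028]
t: 5.57
tool_pos: [0.5227, 0.0427, 0.0866]
orientation: [-0.811, 3.035, -0.0]
force: [-0.7, -0.8, 1.8]
opening: 0.0463
t 5.57 pos [0.5227 0.0427 0.0866] tipz 0.0756 yaw_y 119.92 zax [ 3.e-04 -0.e+00 -1.e+00] F [-0.74 -0.77  1.84] T [ 0.072  0.063 -0.045] open 0.0463 q6 -2.109 delta [0.0004 0.0007 0.0006]
```

```bash
for i in 1 2 3; do python3 -m creep '[[0,0,0.0007,0,129],[0,0,0,0,129]]'
python3 -c "from h import *; go(.522,.0431,.075)"; done
```

```text
t: 5.73
tool_pos: [0.5227, 0.0427, 0.0862]
orientation: [-0.811, 3.035, -0.0]
force: [-1.6, -0.4, 7.0]
opening: 0.0459
t 5.73 pos [0.5227 0.0427 0.0862] tipz 0.0752 yaw_y 119.92 zax [ 3.e-04 -0.e+00 -1.e+00] F [-1.61 -0.35  7.03] T [0.058 0.362 0.074] open 0.0459 q6 -2.109 delta [0.0005 0.0007 0.0002]
t: 5.9
tool_pos: [0.5228, 0.0428, 0.0862]
orientation: [-0.811, 3.035, -0.0]
force: [-5.2, 0.3, 11.3]
opening: 0.0461
t 5.9 pos [0.5228 0.0428 0.0862] tipz 0.0752 yaw_y 119.92 zax [ 3.e-04 -0.e+00 -1.e+00] F [-5.17  0.29 11.26] T [0.081 0.923 0.028] open 0.0461 q6 -2.109 delta [0.0005 0.0007 0.0002]
t: 6.07
tool_pos: [0.5229, 0.0428, 0.0861]
orientation: [-0.811, 3.035, -0.0]
force: [-7.8, 0.4, 16.3]
opening: 0.0462
t 6.07 pos [0.5229 0.0428 0.0861] tipz 0.0751 yaw_y 119.93 zax [ 4.e-04 -1.e-04 -1.e+00] F [-7.83  0.39 16.33] T [0.061 1.535 0.018] open 0.0462 q6 -2.109 delta [0.0006 0.0007 0.0001]
```

```bash
python3 -m creep '[[0,0,0.0007,0,129],[0,0,0,0,129],[0,0,0,0,129]]'
python3 -c "from h import *; go(.522,.0431,.084)"
python3 -m creep '[[0,0,-0.003,0,129],[0,0,-0.004,0,129],[0,0,-0.004,0,129],[0,0,0,0,129],[0,0,0,0,129]]'
python3 - <<'E'
from h import *
go(.522,.0431,.084)
im=read_camera("scene")[:,:,::-1]; cv2.imwrite("pics/s2.png",im)
cv2.imwrite("pics/c2.png",cv2.resize(im[195:295,235:335],(600,600),interpolation=cv2.INTER_CUBIC))
for q in("flange_top","nut_centre"): print([(r["pixel"],r["confidence"]) for r in tip_of("scene",q)])
E
```

```text
t: 6.32
tool_pos: [0.5229, 0.0428, 0.0861]
orientation: [-0.811, 3.035, -0.0]
force: [-10.5, -0.4, 22.9]
opening: 0.0457
t 6.32 pos [0.5229 0.0428 0.0861] tipz 0.0751 yaw_y 119.93 zax [ 5.e-04 -1.e-04 -1.e+00] F [-10.5   -0.35  22.9 ] T [ 0.046  2.096 -0.011] open 0.0457 q6 -2.109 delta [ 0.0006  0.0007 -0.0089]
t: 6.73
tool_pos: [0.5227, 0.0427, 0.0949]
orientation: [-0.811, 3.035, -0.0]
force: [-0.3, -0.6, -0.2]
opening: 0.046
t 6.73 pos [0.5227 0.0427 0.0949] tipz 0.0839 yaw_y 119.92 zax [ 3.e-04 -0.e+00 -1.e+00] F [-0.26 -0.55 -0.24] T [ 0.103 -0.034  0.066] open 0.046 q6 -2.109 delta [ 0.0005  0.0007 -0.0001]
[([287.8, 241.1], 0.72)]
[([279.5, 233.0], 0.8), ([420.5, 323.8], 0.52)]
```

View pics/c2.png

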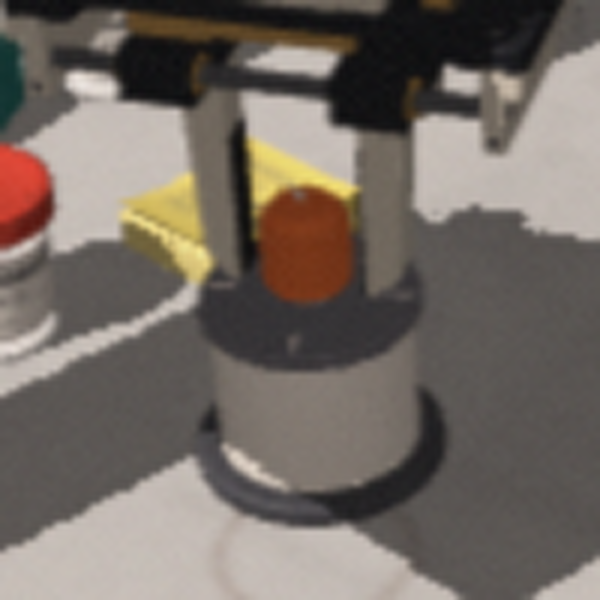

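```bash
python3 -m creep '[[0.0005,0.0007,0,0,150],[0,0,0,0,200],[0,0,0,0,255],[0,0,0,0,255],[0,0,0,0,255],[0,0,0,0,255]]' 25
python3 -c "from h import *; go(.522,.0431,.084)"
```

```text
t: 7.38
tool_pos: [0.5214, 0.0435, 0.0946]
orientation: [0.811, -3.034, -0.001]
force: [-3.0, 3.5, 0.8]
opening: 0.0313
t 7.38 pos [0.5214 0.0435 0.0946] tipz 0.0836 yaw_y 119.93 zax [-8.e-04  5.e-04 -1.e+00] F [-2.97  3.47  0.8 ] T [0.618 0.478 0.039] open 0.0313 q6 -2.109 delta [-0.0003 -0.0006 -0.0004]
```

```bash
python3 -m creep '[[0,0,0.00013,0.05,255],[0,0,0.00026,0.1,255],[0,0,0.00026,0.1,255],[0,0,0.00026,0.1,255],[0,0,0.00026,0.1,255],[0,0,0,0,255],[0,0,0,0,255]]'
python3 -c "from h import *; go(.522,.0431,.084)"
python3 -m creep '[[0,0,0.00026,0.1,255],[0,0,0.00026,0.1,255],[0,0,0.00026,0.1,255],[0,0,0.00026,0.1,255],[0,0,0.00026,0.1,255],[0,0,0.00026,0.1,255],[0,0,0.00026,0.1,255],[0,0,0.00026,0.1,255],[0,0,0.00026,0.1,255],[0,0,0.00026,0.1,255],[0,0,0,0,255],[0,0,0,0,255]]'
python3 -c "from h import *; go(.522,.0431,.084)"
```

```text
t: 7.97
tool_pos: [0.5212, 0.0441, 0.0935]
orientation: [0.113, -3.138, -0.003]
force: [-3.9, 6.7, 2.7]
opening: 0.0316
t 7.97 pos [0.5212 0.0441 0.0935] tipz 0.0825 yaw_y 94.11 zax [-0.0013  0.0016 -1.    ] F [-3.91  6.69  2.66] T [ 1.095  0.697 -0.065] open 0.0316 q6 -1.658 delta [-0.0007 -0.0011 -0.0015]
t: 8.97
tool_pos: [0.5218, 0.0455, 0.091]
orientation: [-1.405, -2.808, -0.006]
force: [0.2, 12.8, 0.1]
opening: 0.0313
t 8.97 pos [0.5218 0.0455 0.091 ] tipz 0.08 yaw_y 36.83 zax [ 3.0e-04  3.8e-03 -1.0e+00] F [ 0.22 12.76  0.11] T [ 2.231  0.14  -0.056] open 0.0313 q6 -0.658 delta [-0.002  -0.0013 -0.004 ]
```

```bash
python3 -m creep '[[0.0016,0.0012,0,0,255],[0,0,0,0,255]]'
python3 -c "from h import *; go(.522,.0431,.084)"
```

```text
t: 9.13
tool_pos: [0.5218, 0.0457, 0.091]
orientation: [-1.405, -2.81, -0.001]
force: [-0.7, 4.9, -0.1]
opening: 0.0313
t 9.13 pos [0.5218 0.0457 0.091 ] tipz 0.08 yaw_y 36.86 zax [ 1.e-04  5.e-04 -1.e+00] F [-0.7   4.95 -0.1 ] T [ 0.793  0.133 -0.069] open 0.0313 q6 -0.654 delta [-0.0022 -0.0014 -0.004 ]
```

```bash
python3 -m creep '[[0.0009,0.0007,0,0,255],[0,0,0,0,255],[0,0,0.00026,0.1,255],[0,0,0.00026,0.1,255],[0,0,0.00026,0.1,255],[0,0,0.00026,0.1,255],[0,0,0,0,255]]'
python3 -c "from h import *; go(.522,.0431,.084)"
for i in 1 2 3; do python3 -m creep '[[0,0,0.00013,0.05,255],[0,0,0.00013,0.05,255],[0,0,0,0,255]]' >/dev/null
python3 -c "from h import *; go(.522,.0431,.084)"; done
```

```text
t: 9.72
tool_pos: [0.5224, 0.0461, 0.09]
orientation: [1.941, 2.469, 0.001]
force: [4.9, 2.1, -3.8]
opening: 0.0313
t 9.72 pos [0.5224 0.0461 0.09  ] tipz 0.079 yaw_y 13.64 zax [ 0.0012  0.     -1.    ] F [ 4.88  2.05 -3.79] T [ 0.203 -0.469 -0.027] open 0.0313 q6 -0.248 delta [-0.0028 -0.001  -0.005 ]
t 9.97 pos [0.5225 0.0461 0.0898] tipz 0.0788 yaw_y 8.24 zax [ 0.0014 -0.     -1.    ] F [ 5.22  2.02 -4.09] T [ 0.289 -0.807 -0.02 ] open 0.0315 q6 -0.154 delta [-0.0029 -0.0009 -0.0052]
t 10.22 pos [0.5226 0.0461 0.0896] tipz 0.0786 yaw_y 2.53 zax [ 1.8e-03 -1.0e-04 -1.0e+00] F [ 5.62  1.51 -6.17] T [ 0.245 -0.984  0.064] open 0.0312 q6 -0.054 delta [-0.003  -0.0007 -0.0054]
t 10.47 pos [0.5228 0.0464 0.0896] tipz 0.0786 yaw_y -3.15 zax [ 2.3e-03  3.0e-04 -1.0e+00] F [ 5.13  2.34 -4.23] T [ 0.499 -0.917  0.531] open 0.0312 q6 0.046 delta [-0.0034 -0.0006 -0.0054]
```

```bash
python3 -m creep '[[0,0,0,0,255],[0,0,0,0,255]]' 45 >/dev/null
python3 -c "from h import *; go(.522,.0431,.084)"; python3 -m creep '[[0,0,0,0.05,255],[0,0,0,0,255]]'  >/dev/null
python3 -c "from h import *; go(.522,.0431,.084)"
```

```text
t 10.63 pos [0.5228 0.0464 0.0896] tipz 0.0786 yaw_y -2.97 zax [ 2.3e-03  2.0e-04 -1.0e+00] F [ 5.58  3.01 -4.19] T [ 0.472 -0.911  0.578] open 0.031 q6 0.042 delta [-0.0034 -0.0007 -0.0054]
t 10.8 pos [0.523  0.0467 0.0896] tipz 0.0786 yaw_y -5.97 zax [ 2.7e-03  7.0e-04 -1.0e+00] F [ 6.41  5.1  -4.48] T [ 0.804 -1.036  0.918] open 0.0312 q6 0.095 delta [-0.0037 -0.0006 -0.0054]
```

```bash
python3 -m creep '[[0.0010,0.0012,0.0005,-0.07,255],[0,0,0,-0.07,255],[0,0,0,0,255]]' >/dev/null
python3 -c "from h import *; go(.522,.0431,.084)"
```

```text
t 11.05 pos [0.5228 0.0469 0.0897] tipz 0.0787 yaw_y 2.41 zax [-9.e-04 -5.e-04 -1.e+00] F [-5.46  1.24  7.24] T [0.11  1.046 0.038] open 0.0313 q6 -0.05 delta [-0.0037 -0.001  -0.0053]
```

```bash
python3 -m creep '[[0,-0.0006,-0.0003,0,255],[0,0,-0.00026,-0.1,255],[0,0,-0.00026,-0.1,255],[0,0,-0.00026,-0.1,255],[0,0,-0.00026,-0.1,255],[0,0,-0.00026,-0.1,255],[0,0,0,0,255]]' >/dev/null
python3 -c "from h import *; go(.522,.0431,.084)"
```

```text
t 11.63 pos [0.5217 0.0465 0.0909] tipz 0.0799 yaw_y 31.12 zax [-1.9e-03 -9.0e-04 -1.0e+00] F [-6.51 -0.26  7.25] T [-0.226  1.254  0.01 ] open 0.0313 q6 -0.551 delta [-0.0031 -0.0015 -0.0041]
```

```bash
python3 -m creep '[[0.0006,-0.0010,-0.0002,0,255],[0,0,-0.00026,-0.1,255],[0,0,-0.00026,-0.1,255],[0,0,-0.00026,-0.1,255],[0,0,-0.00026,-0.1,255],[0,0,-0.00026,-0.1,255],[0,0,-0.00026,-0.1,255],[0,0,-0.00026,-0.1,255],[0,0,-0.00026,-0.1,255],[0,0,-0.00026,-0.1,255],[0,0,0,0,255],[0,0,0,0,255]]' >/dev/null
python3 -c "from h import *; go(.522,.0431,.084)"
```

```text
t 12.63 pos [0.5206 0.045  0.0932] tipz 0.0822 yaw_y 82.28 zax [-0.0018 -0.0035 -1.    ] F [-6.47 -8.53  6.73] T [-1.574  1.082  0.011] open 0.0311 q6 -1.445 delta [-0.0016 -0.0017 -0.0018]
```

```bash
python3 -m creep '[[0.0006,-0.001,-0.0002,0,255],[0.0006,-0.0012,-0.0002,-0.09,255],[0,0,-0.0003,-0.09,255],[0,0,0,0,255],[0,0,0,0,255],[0,0,0,0,255]]' >/dev/null
python3 -c "from h import *; go(.522,.0431,.084)"
```

```text
t 13.13 pos [0.5203 0.0444 0.0938] tipz 0.0828 yaw_y 92.3 zax [ 0.001 -0.001 -1.   ] F [ 3.29 -4.92 -1.9 ] T [-0.888 -0.526  0.097] open 0.0309 q6 -1.623 delta [-0.0016 -0.0014 -0.0012]
```

Run:
```python
from h import *
c=[]
for n,(u,v) in (("scene",(280,245)),("top",(260,255))):
    im=read_camera(n)[:,:,::-1]; c.append(cv2.resize(im[v-75:v+75,u-75:u+75],(400,400),interpolation=cv2.INTER_CUBIC))
    for q in("red_jar_c","note_block_c","desk_calculator_c","flange_top","nut_centre"): print(n,q,[(r["pixel"],r["confidence"]) for r in tip_of(n,q)][:2])
cv2.imwrite("pics/c3.png",np.hstack(c)); go(.522,.0431,.084)
```

```text
scene red_jar_c []
scene note_block_c [([273.6, 231.3], 0.66)]
scene desk_calculator_c [([421.9, 325.5], 0.93)]
scene flange_top [([288.7, 244.9], 0.58), ([230.0, 237.2], 0.36)]
scene nut_centre [([282.5, 234.8], 0.45)]
top red_jar_c [([192.8, 277.3], 0.52)]
top note_block_c []
top desk_calculator_c [([433.7, 238.0], 0.61)]
top flange_top [([272.1, 258.3], 0.46)]
top nut_centre []
t 13.73 pos [0.5203 0.0444 0.0938] tipz 0.0828 yaw_y 92.3 zax [ 9.0e-04 -1.1e-03 -1.0e+00] F [ 3.39 -3.59 -1.09] T [-0.891 -0.602  0.06 ] open 0.0312 q6 -1.623 delta [-0.0016 -0.0014 -0.0012]
```

View pics/c3.png

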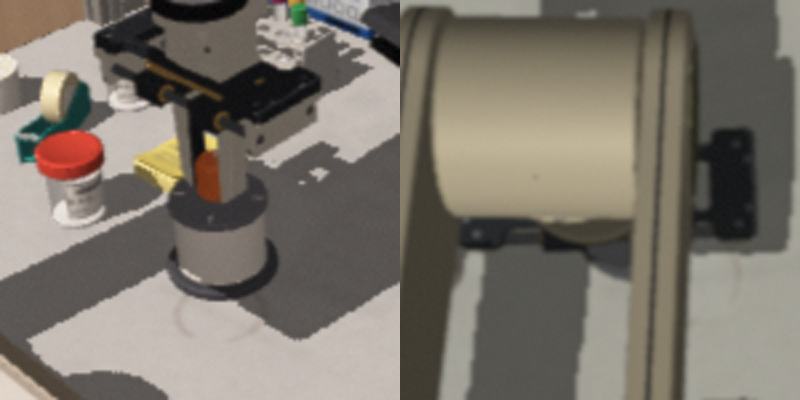

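The scene crop shows the nut gripped between the fingers at (210,175). The jar (70,180) and note block (165,165) are undisturbed. I'll do one numeric check that the flange really dropped, comparing the flange/roll edge in the stored pictures.

Run:
```python
from h import *
im2=read_camera("scene")[:,:,::-1]; cv2.imwrite("pics/s3.png",im2)
I=[cv2.cvtColor(x,cv2.COLOR_BGR2GRAY).astype(float) for x in (cv2.imread("pics/scene0.png"),cv2.imread("pics/s2.png"),im2)]
for g in I:
    r=[]
    for u in (290,293,296,299):
        col=g[246:266,u]; k=col[:].max()*.5+col.min()*.5; j=np.argmax(col>k); r.append(round(float(246+j-1+(k-col[j-1])/(col[j]-col[j-1])),2))
    print(r)
ax=.522,.0445
for z in(.068,.072): 
    t=np.linspace(0,2*np.pi,400); u,v=proj("scene",np.c_[ax[0]+.042*np.cos(t),ax[1]+.042*np.sin(t),0*t+z]); print(z,[round(v[np.abs(u-c)<1].max(),2) for c in(290,293,296,299)])
```

```text
[254.5, 254.15, 252.98, 251.57]
[255.88, 255.45, 254.46, 253.23]
[255.97, 255.48, 254.47, 253.28]
0.068 [np.float64(256.92), np.float64(256.32), np.float64(255.47), np.float64(254.13)]
0.072 [np.float64(255.43), np.float64(254.83), np.float64(253.88), np.float64(252.52)]
```

```bash
python3 -c "
from h import *; go(.522,.0431,.084); print(close_job())"
```

```text
t 13.78 pos [0.5203 0.0444 0.0938] tipz 0.0828 yaw_y 92.3 zax [ 9.0e-04 -1.1e-03 -1.0e+00] F [ 2.81 -4.88 -1.05] T [-0.882 -0.602  0.076] open 0.0315 q6 -1.623 delta [-0.0016 -0.0014 -0.0012]
the job is handed in; nothing more can be done
None
```

The flange is pressed home, the nut was screwed down to its stop and backed off a quarter turn, and the gripper is still holding it there at 45 N. I handed the job in at 13.8 s of the 51 s allowed.

- **Flange:** I pressed it with both fingertips astride the nut. It stopped firmly with the tips at 75.1 mm, and the force rose to 23 N with no further movement. In the scene camera its edge dropped about 1.4 px, which is about 4 mm, and it was still there at the end.
- **Screwing down:** The nut turned about 2.05 rad clockwise to the hard stop. The torque then rose steadily to 0.9 N m while the height stayed constant.
- **Backing off:** When I unwound, the torque returned to zero at the same angle, so there was no sign of the grip slipping. The tool then turned back 90° and rose 4.1 mm, against 4.0 mm expected.
- **Other objects:** The networks found the jar, the note block and the calculator within about 3 px of where they started, each in at least one camera. The jar was missed in the scene camera and the note block in the top one, where the arm covers it.

**What disagreed or couldn't be checked:**
- The camera estimate of the nut's axis was 1 to 3 mm off in y from what the grip showed. I corrected for this using the measured forces, and a side force of about 5 N remains.
- The index line could not be seen at the end. The quarter turn therefore rests on tool angle, torque and height.

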